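# Pack the power brick and close the case

### The arm

A 6-joint arm with a two-finger parallel gripper is mounted at the origin on a cart in front of the work surface, level with it; the furniture and walls round the work are solid. World frame = base frame: x ahead of the robot, y to its left, z up, the work surface at z = 0. Lengths are in m, angles in rad, forces in N, time in s.
With the tool pointing down it reaches from about 0.3 to 0.85 m from the base axis. Payload 5.4 kg.
Tool frame: the origin (TCP) lies between the finger pads; the fingertips stand 25 mm ahead of it and the grasp point (between the pads) lies 6 mm ahead of it; z points along the fingers, y is the line along which they close (so a half turn about z gives the same grasp; the last joint's range is limited). The gripper opens to 85 mm and grips with 20 to 120 N. Pads are 22 mm wide; open, the fingers measure 114 mm over their backs; the gripper's body (76 mm by 85 mm) begins 54 mm behind the grasp point. The pads swing forward as they close: fully open they stand 13 mm farther back than shut.
Start: joints at [-1.391, 0.158, 1.597, -0, 1.386, -0.21], TCP at [0.218, -0.532, 0.218] pointing down, gripper open.
Joint ranges: [-2.91, 2.91], [-0.94, 2.29], [0.18, 2.7], [-1.29, 4.43], [0.17, 2.64], [-3, 3]. Speed limits (rad/s): [2.57, 2.57, 3.14, 3.14, 3.14, 3.14].

### API

Orientations are given as a unit quaternion [x, y, z, w].
In Python, from plant import arm gives the robot as it stands. Calls block until the motion is done:
- arm.move_ptp(position, orientation): joint-space move of the TCP to a pose.
- arm.move_linear(position, ori=None, feed=0.15, until_force=None): straight line of the TCP; ori=None keeps the orientation; feed is the mean speed in m/s. With until_force (N) it stops when the force on the tool has changed by that much, and returns True; else False.
- arm.movej(angles): joint-space move.
- arm.release() and arm.close_gripper(force=None): open the fingers fully, or close them until they stop; force is the grip in N (None keeps the last).
- arm.wait(seconds).
- arm.solve_ik(position, orientation): joint angles nearest the present ones, or None.
- arm.state(): the state.
- arm.read_camera(name): name is "scene" or "top"; returns the picture (384x512x3 uint8, blue, green, red); there is no depth.
- arm.camera_model(name): a dict with "fov_y" (degrees; the focal length in pixels is half the picture's height over the tangent of half this angle, whatever the lens; pixels are square), "cx", "cy" (the principal point, pixels), "pose" (4x4, takes a point from camera to world coordinates). Camera axes: x right, y up, looking along -z (the intrinsics and any distortion apply to the point x, -y, -z); pixel columns grow to the right and rows downward; lengths in m; the calibration is good to about 2 mm. A picture is of the moment at which its call begins. camera_model takes no time and is no camera call.
A pose or a line that the arm cannot do raises arm.IKError and nothing moves.
- arm.job_done(): hands the job in; it is judged then, once.
The state is a dict: "time": time; "qpos": joint angles; "qvel": joint speeds; "tau": joint torques, N m; "eef_pos": TCP position; "eef_rot": TCP orientation; "contact_force": force on the tool from outside, world axes, zero at the start; "ft_torque": the same for the moment, N m; "grip_width": opening from 0.0 (shut) to 1.0 (fully open); "finger_force": force on a finger pad.
Only numpy, scipy, OpenCV 4.12 (cv2) and the standard library are available. Lean on these libraries where they do the work, as an engineer would, in place of code of your own. Each camera call takes 0.05 s, during which the arm holds its last target. There are 200 camera calls.

### The job

Pack the loose black power brick, which lies by the mouse to the right of the open case: set it down, not dropped, flat and right side up on the bottom of the case, then close the lid fully. Leave that mouse and the white label roll where they are.

Things in the scene. Friction and masses are not known exactly. Their poses are not given: they have to be found in the camera images.
- brick: black mains power brick, a plain rectangular block 105 x 51 x 30 mm with slightly rounded edges, 0.28 kg, loose on the table to the right of the case, either nearer the robot or farther than the mouse beside it (another brick, on a lead at the far left, is not concerned). Origin: centre of its underside (the block reaches from 52 mm behind to 48 mm ahead of it along its own x, 25 mm to either side along y); x along its length, z up. Pick it from above across its 51 mm width.
- pack_case: white open-topped case with a green lid standing open, 160 x 220 mm outside, walls 3 mm thick and 85 mm high, floor 3 mm thick; fixed to the table. (Another, closed case of the same make stands far to the right: not concerned.) Origin: centre of its underside; -x is its front (about towards the robot), +x the hinge side, y along its 220 mm width. The inside measures 154 x 214 mm: x from -76 to +78 mm, y from -107 to +107 mm.
- case_floor (a point): centre of the case's inner floor, 3 mm above its underside; same axes as the case
- pack_case_lid (a joint): opening angle of the lid in rad: 0 = shut on the case, about 1.6 = upright, stop at 1.83; stands at 1.45 to 1.7 at the start. The hinge has friction: the lid stays at whatever angle it is left, and about 2 to 4 N at its front edge swings it.
- lid_hinge (a point): middle of the hinge axis, at the case's upper far edge, 84 mm from the case's centre along the case's x and 88 mm above its underside; the axis runs along the case's y
- lid_lip (a point): middle of the lid's front edge, 168 mm from the hinge axis, level with the upper face of the lid within 1 mm. The point turns with the lid: x points from the hinge away from the front edge, z out of the lid's upper (outer) face. The lid is a flat plate 162 x 224 x 4 mm, with a front lip 50 mm wide, 6 mm thick, that hangs down 9 mm below the plate in the middle of that edge.
- bench_mouse: black computer mouse with a rounded back, 111 x 60 x 37 mm, loose; a bystander beside the brick, right of the case (other mice at the far left do not matter), to be left alone. Origin: centre of its underside
- roll: white label roll standing on end, 60 mm across, 42 mm high, loose; a bystander left of the case, to be left alone. Origin: centre of its underside
Things that resemble listed ones, but are neither listed nor needed, are in the scene too. What is shaped like the brick but green is not meant.

How it is judged:
On the way, in this order (a step that is already met when the one before it is completed fails the run):
1. the brick lies flat on the case's floor, let go, with the lid still open (horizontal distance between brick and case_floor below 0.1 m and z of brick in the frame of case_floor below 0.006 m and angle between brick's own z axis and vertical below 0.12 rad and contact force between the fingers and brick below 0.1 N and value of joint pack_case_lid above 0.4 rad), for 0.2 s.
2. the lid is shut (value of joint pack_case_lid below 0.05 rad), for 0.2 s.
At the end, for the whole second after the job is handed in: The brick rests inside the case, right side up and flat on its floor (underside within 6 mm of the floor, tilt under 0.12 rad, still); the lid is shut to within 0.05 rad; mouse and label roll are within 30 mm of where they stood (x of brick in the frame of case_floor between -0.076 and 0.076 m and y of brick in the frame of case_floor between -0.105 and 0.105 m and z of brick in the frame of case_floor below 0.006 m and angle between brick's own z axis and vertical below 0.12 rad and linear speed of brick below 0.02 m/s and value of joint pack_case_lid below 0.05 rad and distance of each of bench_mouse, roll from where it was at the start of the episode below 0.03 m); the robot touches nothing.
It fails at once if the brick is dropped: it moves faster than 0.9 m/s while no finger touches it (a fall of about 4 cm) (linear speed of brick above 0.9 m/s and contact force between the fingers and brick below 0.05 N).
It fails at once if the mouse is knocked 30 mm or more (distance of bench_mouse from where it was at the start of the episode above 0.03 m).
It fails at once if the label roll is knocked 30 mm or more (distance of roll from where it was at the start of the episode above 0.03 m).
It also fails if it takes over 64 s, if anything falls off the work surface, if the arm or the gripper's body presses on something with over 40 N, if the wrist force passes 120 N, or if a joint passes its speed limit or range.

## Working session

There is one attempt and no reset: what is moved stays moved. The work goes in short steps, each a Python script; the robot and the scene stay as the last script left them, time stands still between calls to the robot, and variables do not carry over. Pictures are saved under pics/ and viewed, at most 10 in all, crops included, and the job is handed in when it is done.

```bash
mkdir -p pics; ls
python3 - <<'E'
from plant import arm
import cv2,numpy as np
np.set_printoptions(precision=4,suppress=True)
for n in("scene","top"):
    cv2.imwrite(f"pics/{n}0.png",arm.read_camera(n)); m=arm.camera_model(n); print(n,m)
s=arm.state();print(s['time'],s['eef_pos'],s['eef_rot'])
E
```

```text
pics
scene {'fov_y': 48.041662239927426, 'cx': 253.9091209746406, 'cy': 192.12943471611192, 'pose': array([[-0.4746,  0.5303, -0.7025, -0.4109],
       [-0.8801, -0.2981,  0.3696,  0.7024],
       [-0.0134,  0.7937,  0.6082,  0.908 ],
       [ 0.    ,  0.    ,  0.    ,  1.    ]])}
top {'fov_y': 56.851900355035625, 'cx': 255.08285259086944, 'cy': 194.30735831827351, 'pose': array([[-0.0249,  0.9978, -0.0616,  0.4496],
       [-0.9997, -0.0254, -0.007 ,  0.2039],
       [-0.0085,  0.0614,  0.9981,  1.0983],
       [ 0.    ,  0.    ,  0.    ,  1.    ]])}
0.1 [ 0.2184 -0.5313  0.2171] [ 0.9811  0.1937  0.     -0.0009]
```

View pics/scene0.png

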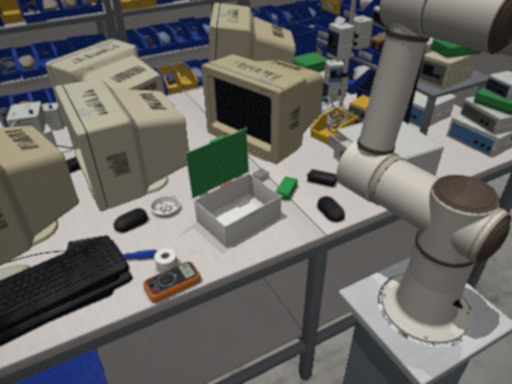

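View pics/top0.png

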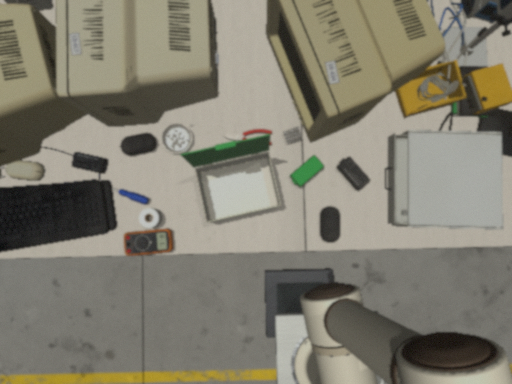

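The top view shows two black objects right of the case: a sharp-cornered block at (353,172) and a rounded oval at (330,224). The block fits the brick and the oval the mouse. The green block (307,171) and the leaded one (90,162) are excluded. I'll confirm this in a crop.

Run:
```python
import cv2,numpy as np
t=cv2.imread("pics/top0.png");s=cv2.imread("pics/scene0.png")
a=cv2.resize(t[115:255,175:385],None,fx=3.8,fy=3.8,interpolation=cv2.INTER_CUBIC)
cv2.imwrite("pics/ctop.png",a)
b=cv2.resize(s[120:250,170:360],None,fx=4.2,fy=4.2,interpolation=cv2.INTER_CUBIC)
cv2.imwrite("pics/cscene.png",b)
```

```text
(no output)
```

View pics/ctop.png

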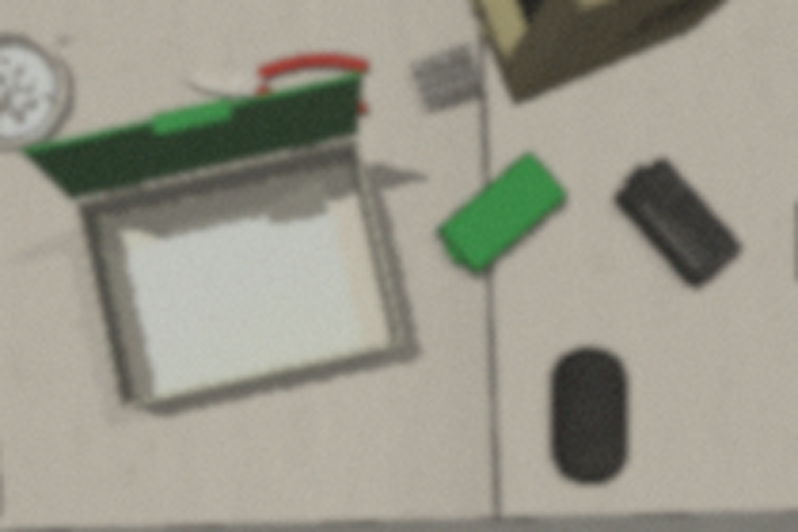

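View pics/cscene.png

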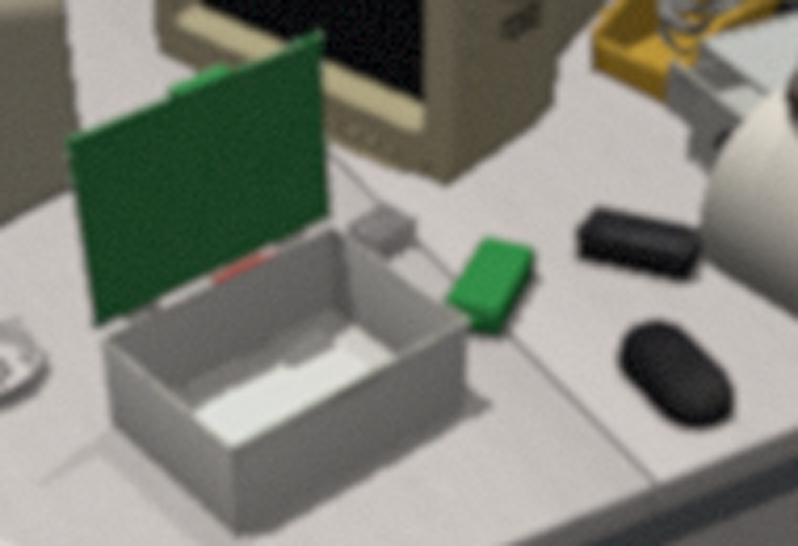

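Crop confirms it: the black block with square corners (top crop 678,222) is the brick, far of the mouse (590,415). The case rim corners are visible in both views.

```bash
cat > h.py <<'E'
import cv2,numpy as np
from plant import arm
np.set_printoptions(precision=4,suppress=True)
def ray(n,u):
    m=arm.camera_model(n);f=192/np.tan(np.radians(m['fov_y']/2));P=m['pose']
    u=np.atleast_2d(u).astype(float)
    d=np.c_[(u[:,0]-m['cx'])/f,-(u[:,1]-m['cy'])/f,-np.ones(len(u))]@P[:3,:3].T
    return P[:3,3],d
def plane(n,u,z):
    o,d=ray(n,u); return o+d*((z-o[2])/d[:,2])[:,None]
def proj(n,X):
    m=arm.camera_model(n);f=192/np.tan(np.radians(m['fov_y']/2));P=m['pose']
    c=(np.atleast_2d(X)-P[:3,3])@P[:3,:3]
    return np.c_[m['cx']-f*c[:,0]/c[:,2],m['cy']+f*c[:,1]/c[:,2]]
def tri(ua,ub):
    oa,da=ray("top",ua);ob,db=ray("scene",ub);r=[]
    for a,b in zip(da,db):
        s=np.linalg.lstsq(np.c_[a,-b],ob-oa,rcond=None)[0];p,q=oa+s[0]*a,ob+s[1]*b
        r.append(np.r_[(p+q)/2,np.linalg.norm(p-q)])
    return np.array(r)
E
python3 - <<'E'
from h import *
t=np.array([[80,207],[355,148],[403,345],[128,403]])/3.8+[175,115]
s=np.array([[105,343],[340,232],[467,322],[232,447]])/4.2+[170,120]
print(tri(t,s))
print("top",plane("top",t,.085));print("sc",plane("scene",s,.085))
lt=np.array([[25,150],[362,75]])/3.8+[175,115];ls=np.array([[70,140],[322,32]])/4.2+[170,120]
print("lid",tri(lt,ls))
for n,box in(("top",(330,150,380,200)),("scene",(300,165,340,190)),("top",(315,200,345,245))):
    im=cv2.imread(f"pics/{n}0.png");x0,y0,x1,y1=box
    m=np.zeros(im.shape[:2],np.uint8);m[y0:y1,x0:x1]=(im[y0:y1,x0:x1].max(2)<85)*255
    c=max(cv2.findContours(m,cv2.RETR_EXTERNAL,cv2.CHAIN_APPROX_NONE)[0],key=cv2.contourArea)
    r=cv2.minAreaRect(c);print(n,cv2.contourArea(c),r)
    if n=="top":
        P=plane(n,c[:,0],.028)
        r=cv2.minAreaRect((P[:,:2]*1000).astype(np.float32));print(r,cv2.boxPoints(r))
E
```

```text
[[0.589  0.3804 0.082  0.0019]
 [0.627  0.1682 0.0847 0.0032]
 [0.478  0.1385 0.0848 0.002 ]
 [0.44   0.3471 0.0825 0.0037]]
top [[0.5881 0.379  0.085 ]
 [0.6277 0.1696 0.085 ]
 [0.4775 0.1376 0.085 ]
 [0.4392 0.3451 0.085 ]]
sc [[0.586  0.3823 0.085 ]
 [0.6256 0.1671 0.085 ]
 [0.4782 0.1396 0.085 ]
 [0.4385 0.3497 0.085 ]]
lid [[0.6025 0.3844 0.2511 0.0009]
 [0.6441 0.1693 0.255  0.0007]]
top 485.5 ((352.3229675292969, 172.83270263671875), (32.90464782714844, 16.40821647644043), 48.57633590698242)
((573.4201049804688, -84.570068359375), (99.17750549316406, 50.11766052246094), 39.265350341796875) [[ 519.1673  -96.5543]
 [ 550.8874 -135.3566]
 [ 627.6729  -72.5858]
 [ 595.9528  -33.7836]]
scene 326.5 ((323.3461608886719, 178.2692108154297), (31.770809173583984, 12.551430702209473), 11.309932708740234)
top 531.0 ((329.5, 224.0), (34.0, 19.0), 90.0)
((420.8809509277344, -9.975210189819336), (57.06261444091797, 101.7603759765625), 88.55988311767578) [[369.2998 -37.2188]
 [471.028  -39.7762]
 [472.4621  17.2684]
 [370.7339  19.8258]]
```

```bash
cat >> h.py <<'E'
from scipy.spatial.transform import Rotation as R
def down(yaw): return (R.from_euler('z',yaw)*R.from_euler('x',np.pi)).as_quat()
def st(m=""):
    s=arm.state();print(m,round(s['time'],2),s['eef_pos'],s['eef_rot'],'q',s['qpos'],'F',s['contact_force'],'g',s['grip_width'],s['finger_force'])
E
python3 - <<'E'
from h import *
a,b=[[352.8,173.3]],[[323.8,178.8]]
p=tri(a,b)[0];print(p,plane("top",a,.015),plane("scene",b,.015))
p=(plane("top",a,.015)+plane("scene",b,.015))[0]/2
y=np.radians(39.3);q=down(y);print(arm.solve_ik([p[0],p[1],.2],q))
arm.move_ptp([p[0],p[1],.15],q);st()
arm.release()
cv2.imwrite("pics/top1.png",cv2.resize(arm.read_camera("top")[115:255,255:405],None,fx=4,fy=4))
print(arm.move_linear([p[0],p[1],.028],feed=.08,until_force=8));st()
arm.close_gripper(50);st()
arm.move_linear([p[0],p[1],.2],feed=.12);st()
cv2.imwrite("pics/scene2.png",cv2.resize(arm.read_camera("scene")[90:240,220:400],None,fx=4,fy=4))
E
```

```text
[ 0.5723 -0.0929  0.0118  0.0057] [[ 0.5734 -0.0895  0.015 ]] [[ 0.5678 -0.0928  0.015 ]]
[-0.3674  0.1792  1.6095 -0.      1.3528  0.5174]
 2.14 [ 0.5706 -0.0922  0.1502] [0.942  0.3357 0.0001 0.0002] q [-0.369   0.2251  1.6584 -0.0003  1.2577  0.5173] F [-0.2296 -0.4461  0.6761] g 0.9980587042410779 0.0
False
 4.08 [ 0.5711 -0.0913  0.0286] [0.9418 0.3363 0.0004 0.0004] q [-0.3674  0.3853  1.7263  0.      1.0289  0.5175] F [ 0.3546  0.0173 -0.3727] g 1.0019415015053619 0.0
 4.85 [ 0.5706 -0.0911  0.028 ] [0.9418 0.3363 0.     0.    ] q [-0.3674  0.386   1.7268 -0.      1.0288  0.5174] F [-0.775   0.0434  0.0239] g -0.002703289955891902 0.0
 6.43 [ 0.5701 -0.091   0.199 ] [ 0.9418  0.3363 -0.0007 -0.0006] q [-0.3675  0.1801  1.6106  0.      1.3527  0.5174] F [ 0.2721  0.6224 -0.0818] g 0.0007553976644083032 0.0
```

View pics/scene2.png

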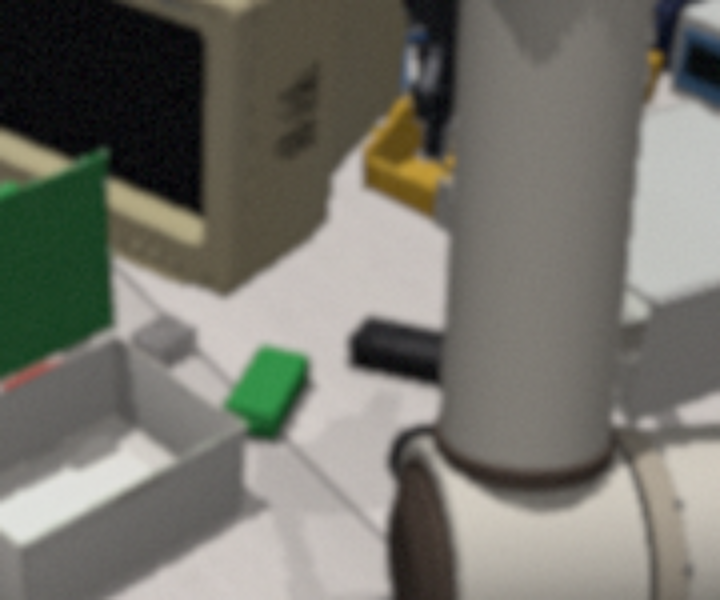

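The fingers closed on nothing, and the brick still lies at its old spot (about 310,175 in the scene view). I'll look at where the gripper was relative to it, in the top view taken above the brick.

Run:
```python
from h import *
st()
t=arm.read_camera("top");cv2.imwrite("pics/top2f.png",t)
cv2.imwrite("pics/top2.png",np.hstack([cv2.imread("pics/top1.png")[:, :],cv2.resize(t[115:255,255:305],None,fx=4,fy=4)])[:, :800])
print(proj("top",[[.570,-.091,.2]]),proj("scene",[[.570,-.091,.2]]))
```

```text
6.48 [ 0.5701 -0.091   0.199 ] [ 0.9418  0.3363 -0.0007 -0.0006] q [-0.3675  0.1801  1.6105 -0.0001  1.3527  0.5175] F [ 0.3254 -0.7894 -0.1891] g 0.001953814948417785 0.0
[[372.8258 165.8317]] [[327.7633 132.7828]]
```

View pics/top2.png

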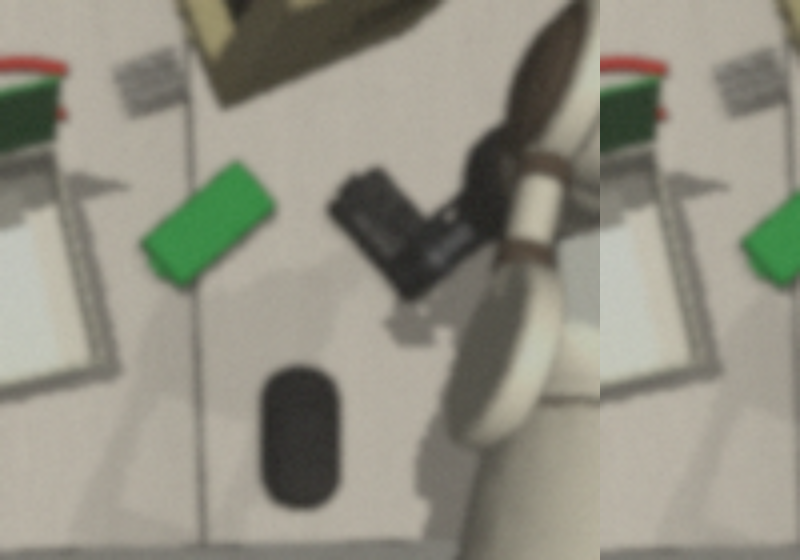

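The gripper appears to sit off the brick's lower-right end. I'll check the robot-to-camera consistency by projecting the TCP and base into both current images.

Run:
```python
from h import *
s=arm.state();p=np.array(s['eef_pos']);Rt=R.from_quat(s['eef_rot']).as_matrix()
pts=[p,p+Rt@[0,0,.025],p+Rt@[0,0,-.05],p+Rt@[0,0,-.15],[0,0,0],p*[1,1,0]]
o=[]
for n in("top","scene"):
    im=arm.read_camera(n);cv2.imwrite(f"pics/{n}3f.png",im);u=proj(n,pts);print(n,u)
    x0,y0=(290,110) if n=="top" else (220,60)
    im=cv2.resize(im[y0:y0+150,x0:x0+200],None,fx=4,fy=4,interpolation=cv2.INTER_CUBIC)
    im=np.clip(im.astype(float)*1.4,0,255).astype(np.uint8)
    for i,a in enumerate(u): cv2.circle(im,tuple(int(v) for v in (a-[x0,y0])*4),4,[(0,0,255),(0,255,0),(255,0,0),(255,0,255),(0,255,255),(255,255,0)][i],-1)
    o.append(cv2.resize(im,(600,300*3//2))[:,:])
cv2.imwrite("pics/cmp.png",cv2.resize(np.vstack(o),(400,600)))
cv2.imwrite("pics/cmp.png",np.hstack([cv2.resize(i,(400,300)) for i in o]) )
```

```text
top [[372.7189 165.8218]
 [369.6318 167.189 ]
 [379.4348 162.8475]
 [395.5364 155.7164]
 [329.6545 364.1452]
 [352.0409 174.9012]]
scene [[327.7158 132.9932]
 [327.0345 139.6116]
 [329.1233 119.3209]
 [332.132   90.094 ]
 [424.3384 307.0213]
 [322.6413 182.0296]]
```

View pics/cmp.png

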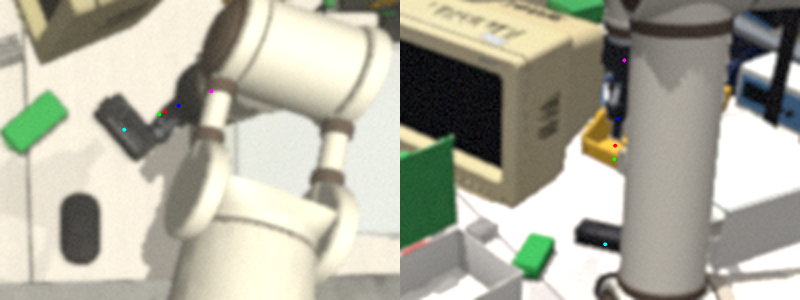

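Run:
```python
from h import *
arm.move_linear([.46,.06,.2],feed=.2);st()
s=arm.state();p=np.array(s['eef_pos']);Rt=R.from_quat(s['eef_rot']).as_matrix()
pts=[p+Rt@[0,0,.025],p+Rt@[0,0,-.05]]
o=[]
for n in("top","scene"):
    im=arm.read_camera(n);cv2.imwrite(f"pics/{n}4f.png",im);u=proj(n,pts);print(n,u)
    c=u[0].astype(int);x0,y0=c-[45,55];sc=8
    im=cv2.resize(im[y0:y0+75,x0:x0+50*2],None,fx=sc,fy=sc,interpolation=cv2.INTER_CUBIC)
    im=np.clip(im.astype(float)*1.5,0,255).astype(np.uint8)[:, :400*2]
    for i,a in enumerate(u): cv2.circle(im,tuple(int(v) for v in (a+.5-[x0,y0])*sc),4,[(0,0,255),(0,255,0)][i],-1)
    o.append(im[:,:800])
cv2.imwrite("pics/cmp4.png",cv2.resize(np.vstack(o),(400,600)) if 0 else cv2.resize(np.vstack(o),(600,600*1200//1200*1)))
for f in("top0","top1x","top4f","scene0","scene4f"):
    if f=="top1x":continue
    im=cv2.imread(f"pics/{f}.png");x0,y0,x1,y1=(330,150,380,200) if "top" in f else(300,165,345,195)
    m=np.zeros(im.shape[:2],np.uint8);m[y0:y1,x0:x1]=(im[y0:y1,x0:x1].max(2)<85)*255
    c=max(cv2.findContours(m,cv2.RETR_EXTERNAL,cv2.CHAIN_APPROX_NONE)[0],key=cv2.contourArea)
    print(f,cv2.contourArea(c),cv2.minAreaRect(c))
```

```text
7.72 [0.4606 0.0593 0.2001] [0.9419 0.336  0.0001 0.0003] q [-0.1328 -0.122   1.9172 -0.0004  1.3459  0.7528] F [ 0.2096 -0.3568 -0.1867] g 0.0017898127426480253 0.0
top [[313.6464 210.5186]
 [318.5455 210.0362]]
scene [[307.8379 168.1636]
 [309.4563 146.7817]]
top0 485.5 ((352.3229675292969, 172.83270263671875), (32.90464782714844, 16.40821647644043), 48.57633590698242)
top4f 441.0 ((352.35858154296875, 172.9034423828125), (33.052101135253906, 16.276914596557617), 48.36646270751953)
scene0 352.0 ((326.1346130371094, 178.826904296875), (37.45817947387695, 12.551430702209473), 11.309932708740234)
scene4f 302.5 ((321.9122009277344, 177.90975952148438), (28.84517478942871, 12.292374610900879), 12.094757080078125)
```

View pics/cmp4.png

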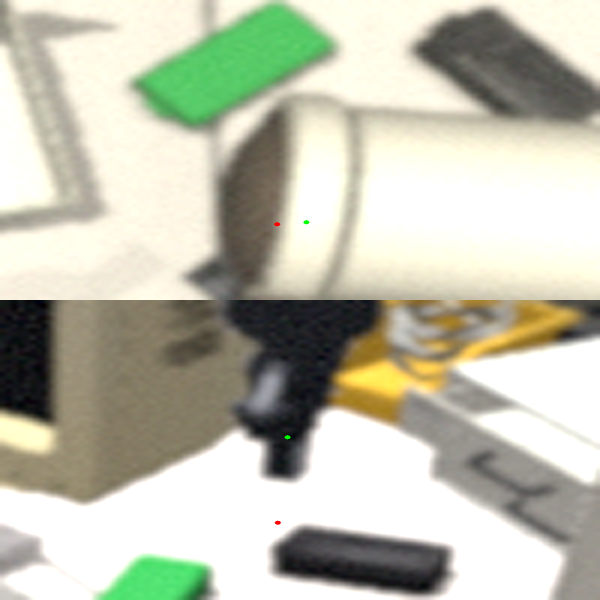

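The scene view shows the closed fingertips at about (309,157), 11 px above the predicted (308,168). So the fingertips seem about 35–40 mm higher than the stated TCP implies, and they closed above the brick. I'll verify by touching bare table.

Run:
```python
from h import *
arm.move_linear([.41,.08,.1],feed=.2)
arm.move_linear([.41,.08,.045],feed=.1)
arm.wait(.2)
print(arm.move_linear([.41,.08,-.03],feed=.03,until_force=4));st()
o=[]
s=arm.state();p=np.array(s['eef_pos'])
for n in("top","scene"):
    im=arm.read_camera(n);cv2.imwrite(f"pics/{n}5f.png",im);print(n,proj(n,[p,p*[1,1,0]]))
arm.move_linear([.41,.08,.1],feed=.1)
```

```text
True
 11.18 [ 0.41    0.08   -0.0133] [ 0.9417  0.3363 -0.0004 -0.0001] q [-0.0984  0.1031  2.1824 -0.0001  0.8569  0.7865] F [-1.0828  1.2203  8.1499] g -0.0008551856192796371 3.711850829422474
top [[298.1414 227.8718]
 [298.6266 228.0139]]
scene [[307.6509 226.9344]
 [307.9137 223.8017]]
```

Table contact came at TCP z = −0.013 instead of +0.025, so the real fingertips are 38 mm short of the stated tool frame. I'll check the lateral offset in the pictures taken at contact.

Run:
```python
import cv2,numpy as np
o=[]
for n,u in(("top",(298.6,228.0)),("scene",(307.9,223.8))):
    im=cv2.imread(f"pics/{n}5f.png");x0,y0=int(u[0])-32,int(u[1])-50;sc=6
    a=np.clip(cv2.resize(im[y0:y0+95,x0:x0+66],None,fx=sc,fy=sc,interpolation=cv2.INTER_CUBIC)*1.5,0,255).astype(np.uint8)
    cv2.circle(a,(int((u[0]+.5-x0)*sc),int((u[1]+.5-y0)*sc)),3,(0,0,255),-1);print(x0,y0);o.append(a)
cv2.imwrite("pics/cmp5.png",np.hstack(o))
```

```text
266 178
275 173
```

View pics/cmp5.png

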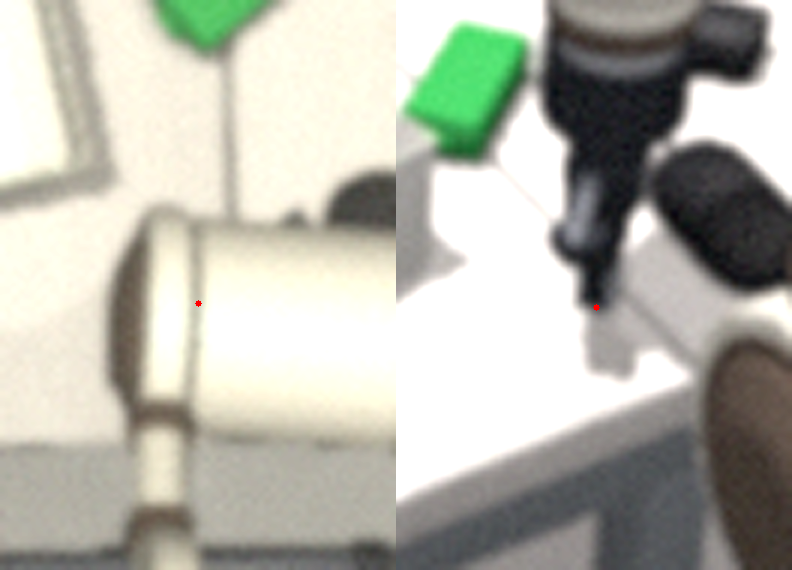

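Laterally the tip matches (dot about 5 enlarged px from the tip); only z is off by 38 mm. I'll regrasp with that correction, using the unobstructed scene4f brick centre.

Run:
```python
from h import *
a=plane("top",[[352.8,173.3]],.015)[0];b=plane("scene",[[322.4,178.4]],.015)[0];print(a,b)
p=(a+b)/2;q=down(np.radians(39.3))
arm.release()
arm.move_ptp([p[0],p[1],.10],q)
hit=arm.move_linear([p[0],p[1],-.009],feed=.06,until_force=8);st(hit)
if not hit:
    arm.close_gripper(60);st()
    arm.move_linear([p[0],p[1],.17],feed=.12);st()
    arm.wait(.2);st()
```

```text
[ 0.5734 -0.0895  0.015 ] [ 0.5722 -0.0899  0.015 ]
False 16.25 [ 0.5731 -0.0898 -0.0086] [0.9418 0.3363 0.0003 0.0002] q [-0.3636  0.4509  1.7265  0.      0.9635  0.5212] F [-0.0101 -1.0808 -0.1475] g 1.0057875136259056 0.0
 16.68 [ 0.5735 -0.0901 -0.0083] [0.9418 0.3362 0.0006 0.0005] q [-0.3638  0.4508  1.7259 -0.      0.9634  0.5212] F [-0.2509  0.9272  2.9406] g 0.5720966716864617 65.00496625900269
 18.32 [ 0.5722 -0.0895  0.169 ] [ 0.9418  0.3363 -0.0007 -0.0006] q [-0.3637  0.2111  1.6359 -0.      1.2964  0.5212] F [-0.0439  0.0497 -1.9381] g 0.5699171442157316 64.44318652153015
 18.52 [ 0.5725 -0.0896  0.1695] [ 0.9418  0.3363 -0.0004 -0.0003] q [-0.3637  0.2108  1.6353  0.      1.2965  0.5212] F [ 0.4849  0.2109 -2.0912] g 0.5756477281551883 64.44204211235046
```

```bash
cat >> h.py <<'E'
C=np.array([.5325,.259]);A=.185
def case(x,y,z): return [C[0]+x*np.cos(A)-y*np.sin(A),C[1]+x*np.sin(A)+y*np.cos(A),z]
E
python3 - <<'E'
from h import *
q=down(A)
print(arm.move_linear(case(-.01,0,.17),q,feed=.15,until_force=12));st()
print(arm.move_linear(case(-.01,0,.03),feed=.1,until_force=10));st()
arm.wait(.2)
cv2.imwrite("pics/top6.png",arm.read_camera("top"));cv2.imwrite("pics/scene6.png",arm.read_camera("scene"))
print(arm.move_linear(case(-.01,0,-.012),feed=.03,until_force=4));st()
E
```

```text
False
 21.0 [0.5228 0.2567 0.17  ] [0.9958 0.0921 0.     0.0001] q [ 0.2492  0.2169  1.627  -0.0001  1.2977  1.6356] F [ 0.8046  0.1746 -2.491 ] g 0.5698718563351686 64.42124962806702
False
 22.55 [0.5234 0.2573 0.0308] [ 0.9957  0.0924  0.0008 -0.0001] q [ 0.2499  0.3923  1.7115 -0.      1.0361  1.6357] F [ 0.7625 -0.2851 -2.099 ] g 0.5726745697455203 64.42664980888367
True
 23.93 [ 0.5225  0.2571 -0.0053] [ 0.9957  0.0924 -0.0004  0.0001] q [ 0.25    0.4511  1.718  -0.0002  0.9733  1.6357] F [-0.0658  0.7197  3.4642] g 0.5716616512155763 65.3714668750763
```

Landed as expected. I'll release and retreat, then check how close the left monitor comes behind the lid.

Run:
```python
from h import *
arm.release();st()
print(arm.move_linear(case(-.01,0,.1),feed=.1,until_force=8));
arm.move_linear(case(-.01,0,.29),feed=.2);st()
print(tri([[217,97]]*3,[[186,150],[184,122],[155,86]]))
t=arm.read_camera("top");s=arm.read_camera("scene")
cv2.imwrite("pics/top7.png",t);cv2.imwrite("pics/scene7.png",s)
a=cv2.resize(s[50:250,50:320],(540,400),interpolation=cv2.INTER_CUBIC);b=cv2.resize(t[60:260,150:280],(260,400),interpolation=cv2.INTER_CUBIC)
cv2.imwrite("pics/cmp7.png",np.clip(np.hstack([a,b])*1.4,0,255).astype(np.uint8))
```

```text
24.38 [ 0.5208  0.2567 -0.0068] [ 0.9957  0.0924 -0.002   0.0003] q [ 0.25    0.4522  1.7202 -0.      0.9733  1.6357] F [-0.0642  0.2934  0.184 ] g 0.9988765038978131 0.0
False
 26.7 [0.5219 0.257  0.2883] [ 0.9957  0.0924 -0.0033  0.0005] q [ 0.2499  0.1438  1.4755 -0.      1.5291  1.6357] F [-0.0136 -0.4994 -0.512 ] g 1.0004397523110182 0.0
[[0.7848 0.3175 0.141  0.0198]
 [0.7484 0.3137 0.2605 0.0399]
 [0.7204 0.3451 0.3921 0.1355]]
```

View pics/cmp7.png

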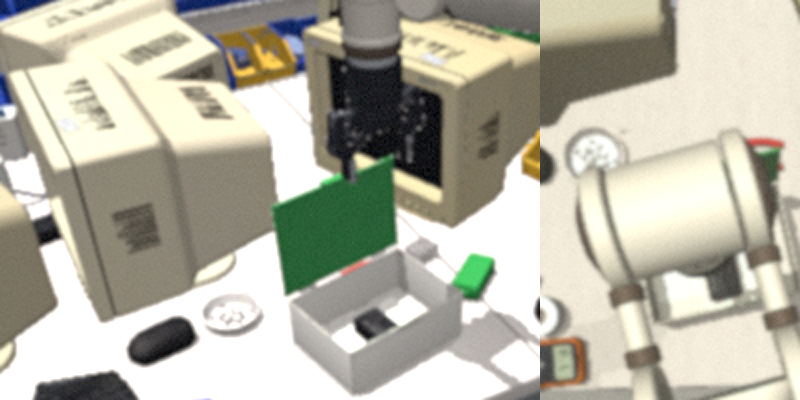

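The brick lies flat in the case (around 375,322) and the fingers are clear. The monitor behind stands at x ≳ 0.72, which leaves room to reach over the lid's top edge and push it shut along an arc.

Run:
```python
from h import *
Y=-.03;q=down(A)
T=lambda x,z: case(x,Y,z-.013)
arm.close_gripper(40)
arm.move_linear(T(-.01,.315),q,feed=.15)
arm.move_linear(T(.124,.315),feed=.15)
h=arm.move_linear(T(.124,.222),feed=.08,until_force=6);st(h)
if not h:
    for th in np.arange(1.5,.04,-.1):
        h=arm.move_linear(T(.084-.14*np.cos(th)+.012,.088+.14*np.sin(th)),feed=.07,until_force=20)
        F=arm.state()['contact_force'];print(round(th,2),h,F)
        if h: break
    else:
        h=arm.move_linear(T(-.044,.078),feed=.03,until_force=8);st(h)
```

```text
False 30.28 [0.6604 0.2524 0.21  ] [ 0.9957  0.0924  0.0008 -0.0001] q [ 0.1947  0.5035  1.1828 -0.      1.4538  1.5805] F [-0.003   0.1961 -0.2386] g -8.616217391110163e-05 0.0
1.5 False [0.1197 0.3154 0.1875]
1.4 False [ 0.1371 -0.598  -0.0861]
1.3 False [-0.3741  0.0236  0.5143]
1.2 False [ 0.0223 -0.4623  0.2557]
1.1 False [-0.1407 -0.683   0.2105]
1.0 False [ 0.6144 -0.0682 -0.0219]
0.9 False [-0.2312 -0.1667  0.0148]
0.8 False [-0.2392 -0.2867  1.2152]
0.7 False [-0.6382 -0.6565  0.31  ]
0.6 False [0.1174 0.5342 0.3521]
0.5 False [ 0.2485  1.1523 -0.1819]
0.4 False [ 0.4553 -0.9521 -0.3963]
0.3 False [ 0.0268 -0.4764 -0.1347]
0.2 False [-0.0418  0.2867  0.2541]
0.1 False [-0.7487 -0.5961  0.2383]
True 36.39 [0.4952 0.2215 0.0769] [ 0.9957  0.0924 -0.      0.    ] q [ 0.1978  0.2304  1.8111 -0.0001  1.1002  1.5835] F [-1.5917 -1.0811  7.158 ] g 0.002763369503003649 3.3472325331149477
```

Contact at tip z ≈ 0.090, which is lid level. I'll press once near the front edge to confirm it is fully shut, retreat, and check the green outline numerically.

Run:
```python
from h import *
arm.move_linear(case(-.044,-.03,.12),feed=.1)
arm.move_linear(case(-.06,-.03,.10),feed=.1);arm.wait(.2)
print(arm.move_linear(case(-.06,-.03,.06),feed=.03,until_force=10));st()
arm.move_linear(case(-.06,-.03,.25),feed=.15)
arm.move_ptp([.35,-.25,.3],down(A));arm.wait(.3);st()
for n in("top","scene"):
    im=arm.read_camera(n);cv2.imwrite(f"pics/{n}8.png",im)
    h=cv2.cvtColor(im,cv2.COLOR_BGR2HSV);m=cv2.inRange(h,(45,110,30),(80,255,255))
    if n=="top": m[:, 288:]=0
    c=max(cv2.findContours(m,cv2.RETR_EXTERNAL,cv2.CHAIN_APPROX_NONE)[0],key=cv2.contourArea)
    P=plane(n,c[:,0],.088)[:,:2].astype(np.float32)*1000;print(n,cv2.minAreaRect(P))
im=cv2.imread("pics/top8.png");g=cv2.imread("pics/top0.png")
print("roll/mouse change",[np.abs(im[a:b,c:d].astype(int)-g[a:b,c:d]).mean() for a,b,c,d in((205,232,135,165),(200,246,312,348))])
```

```text
True
 38.41 [0.479  0.2184 0.0768] [ 0.9957  0.0925 -0.001   0.0002] q [ 0.1982  0.1936  1.8548 -0.0002  1.0953  1.5839] F [-3.353  -0.9203  7.6021] g -0.0005668647884057436 4.09151850908529
 41.79 [ 0.3502 -0.2497  0.2999] [ 0.9957  0.0928 -0.     -0.0001] q [-0.9019 -0.2777  1.8534  0.      1.566   0.4831] F [ 0.6452  0.3055 -0.3075] g -0.004406679572485443 0.0
top ((532.7488403320312, 260.79736328125), (161.3511962890625, 217.1984405517578), 11.466531753540039)
scene ((535.4134521484375, 213.42120361328125), (179.33822631835938, 313.1838073730469), 9.552238464355469)
roll/mouse change [np.float64(2.5098765432098764), np.float64(2.5128824476650564)]
```

The contact height is the same at two radii (0.0769 and 0.0768), so the lid is flat. Its outline centres on the case (161 x 217 mm), and the mouse and roll regions of the image are unchanged.

```bash
python3 -c "
from plant import arm
print(arm.job_done())"
```

```text
the job is handed in; nothing more can be done
None
```

I set the black power brick flat on the case floor, closed the lid fully, and handed the job in; the mouse and label roll look unmoved in the final top view, but no verdict was shown.

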